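Deploy the cookbook stand's kickstand and hold the board upright

ROBOT

A 6-joint arm with a two-finger parallel gripper is mounted at the origin on a cart in front of the work surface, level with it; the furniture and walls round the work are solid. World frame = base frame: x ahead of the robot, y to its left, z up, the work surface at z = 0. Lengths are in mm, angles in rad, forces in N, time in s.
With the tool pointing down it reaches from about 350 to 775 mm from the base axis. Payload 7.3 kg.
Tool frame: the origin (TCP) lies at the very end of the fingers, on their centre line; the grasp point (between the pads) lies behind it (bot.grip_point_offset is the z of the grasp point in the tool frame, in mm); z points along the fingers, y is the line along which they close (so a half turn about z gives the same grasp; the last joint's range is limited). The gripper opens to 92 mm and grips with 3 to 60 N. Pads are 19 mm wide; open, the fingers measure 130 mm over their backs; the gripper's body (75 mm by 190 mm) begins 47 mm behind the grasp point.
Start: joints at [-1.31, 0.342, 1.524, -0, 1.275, -0.146], TCP at [207.752, -482.166, 226.741] pointing down, gripper open.
Joint ranges: [-2.53, 2.53], [-0.77, 2.02], [0.04, 2.7], [-1, 4.14], [0.28, 2.66], [-3.11, 3.11]. Speed limits (rad/s): [2.57, 2.57, 3.14, 3.14, 3.14, 3.14].

INTERFACE

Orientations are given as [roll, pitch, yaw] about the fixed x, y, z axes, in that order (R = Rz(yaw) Ry(pitch) Rx(roll)).
In Python, from plant import bot gives the robot as it stands. The module is installed in compiled form; this text tells all that it offers.
- The arm moves only by the shell command python3 -m crank 'ROWS'. ROWS is JSON, a list that holds one entry, the list of rows, each a list of 5 numbers: the opening, from 0 (shut) to 1 (fully open), then the shift along the tool's x, y, z in cm, then the turn about the tool's z in degrees. In form: [[[claw, x, y, z, turn], ...]]. A call has exactly 10 rows; each row is the pose to reach, as a shift and turn from the pose commanded when the call began, along the tool's axes at that moment; what a row does not reach only later rows make up. A row lasts 1/10 s, in which the tool goes at most 50 mm and 8.59 degrees, less where a joint would pass 70% of its speed; a pose out of reach is approached as far as the arm can. A call with a gripper value outside its range is refused whole. The fingers move at their own pace and stop on an object; the grip force is fixed at half the most. Time passes only in rows, so rows that repeat a pose let the fingers close, or fill a call up. It gives the time, the measured TCP pose, the force, the opening and the grip force at its end, in the units of the state.
- bot.get_obs(): the state, without advancing time (a new reading comes with each control period).
- bot.capture(name): name is "scene" or "top" or "wrist"; returns (picture, depth): 400x640x3 uint8, red, green, blue; 400x640 float32, mm along the optical axis (not along the pixel's ray), 0 where there is no reading.
- bot.calibration(name): a dict with "vertical_fov" (degrees; the focal length in pixels is half the picture's height over the tangent of half this angle, whatever the lens; pixels are square), "cx", "cy" (the principal point, pixels), "D" ([k1, k2, p1, p2, k3] as OpenCV has them; the pictures are not rectified), "rvec" (rotation vector, rad) and "tvec" (3), from world to camera coordinates, as OpenCV has them; the wrist camera has in their place "tool_from_camera" (4x4, takes a point from camera to tool coordinates, whose origin is the TCP and whose axes are the flange's). Camera axes: x right, y down, z forward; pixel columns grow to the right and rows downward; lengths in mm; the calibration is good to about 2 mm. A picture is of the moment at which its call begins: read the wrist's pose just before it. calibration takes no time and is no camera call.
- bot.close_job(): hands the job in; it is judged then, once.
The state is a dict: "time": time; "joint_positions": joint angles; "dq": joint speeds; "tau": joint torques, N m; "tool_pos": TCP position; "tcp_rot": TCP orientation; "contact_force": force on the tool from outside, world axes, zero at the start; "moment": the same for the moment, N m; "grip_width": finger opening in mm; "finger_force": force on a finger pad.
Only numpy, scipy, OpenCV 4.12 (cv2) and the standard library are available. Lean on these libraries where they do the work, as an engineer would, in place of code of your own. Each camera call takes 0.05 s, during which the arm holds its last target. There are 200 camera calls.

TASK

The tilting cookbook stand has its back turned to the robot and its board is slumped away against the two rests. First flip the red-tipped kickstand leg out from the back of the board, over its centre and fully down to its stop; then raise the board by its edge until it is upright and hold it there so that it cannot tip: finish while still gripping the board itself (not the leg), without letting go. Do not let the board drop back past upright onto the leg, and leave the mug, the spice jar and the pepper mill where they stand.

Things in the scene. Friction and masses are not known exactly. Their poses are not given: they have to be found in the camera images.
- foot_center (a point): centre of the stand's underside, at worktop level, below the board's hinge. The stand is a dark steel foot, 150 x 180 x 14 mm, that cannot move. +x points to the side with the two rubber-tipped rests (away from the robot, give or take its yaw), +y runs along the hinge, z up. The rests stand 45 mm either side of the middle, 37 to 80 mm out towards +x, and end 123 mm above the worktop.
- board_hinge (a point): middle of the board's hinge axis, 32 mm above the worktop. Its axes turn with the board: y along the hinge, z up the board, x out of its front (the side of the rests). The board is light wood, 150 mm wide (y), 12 mm thick (x, centred here), and reaches 170 mm from the hinge. A 70 mm wide steel ledge low on the front stands 33 mm out and ends 38 mm from the hinge; the back has the leg's bracket.
- board_top (a point): middle of the board's top edge (halfway through its thickness), 170 mm up the board's z axis from the hinge; same axes as board_hinge. The edge is free to be gripped across the 12 mm thickness.
- board (a joint): lean of the board in rad: 0 upright, + leaning towards the rests (away from the robot); stops at +0.32 on the rests, where it starts, and at -0.2, tipped back. The hinge is nearly free: let go near upright, the board falls to one side. Board about 0.5 kg.
- leg_pivot (a point): the leg's pivot on the back of the board, 80 mm up the board from the hinge and 18 mm behind the board's middle plane, in the middle of its width; its axes turn with the leg: z along the leg to its tip, y along the pivot.
- leg_tip (a point): end of the kickstand leg, 125 mm from its pivot; axes as leg_pivot. Aluminium bar 16 x 7 mm, 0.07 kg; its last 30 mm are a red tip 24 mm wide (y), 14 mm thick at the end. Folded, it is parallel to the board, its tip 35 mm above the board's top edge: hook it from above on the board's side, or pinch it and turn the wrist with it (it will not turn in a firm pinch; a stiff pull drags the board along).
- leg (a joint): angle of the leg from the board in rad: 0 folded up along the board (start), growing as it swings out towards the robot side and down, 2.3 fully down at its stop. Nearly free pivot: while it leans towards the board its weight keeps it folded; once past vertical (value above the board's lean, about 0.32) its weight carries it down to the stop within about 2 s, where it stays.
- mug: black mug with blue rings and a handle, 84 x 112 x 89 mm, origin under its centre; bystander
- spice: spice jar with a green cap, 44 mm across, 99 mm tall, origin under its centre; bystander
- mill: brown wooden pepper mill, 58 mm across, 170 mm tall, origin under its centre; bystander

How it is judged:
By the outcome, as a careful person would: the job done as asked, in the order asked, and still so for the second after the job is handed in, while the arm keeps its last pose, push and grip.
It also fails if it takes over 43 s, if anything falls off the work surface, if the arm or the gripper's body presses on something with over 40 N, if the wrist force passes 120 N, or if a joint passes its speed limit or range.

## Working session

There is one attempt and no reset: what is moved stays moved. The work goes in short steps, Python scripts to look and compute and a shell command to move; the robot and the scene stay as the last step left them, time stands still between calls to the robot, and variables do not carry over. Pictures are saved under pics/ and viewed, at most 10 in all, crops included, and the job is handed in when it is done.

```bash
mkdir -p pics; cat > h.py <<'E'
import numpy as np, cv2
from plant import bot
from scipy.spatial.transform import Rotation as R
def K(c):
    f=200/np.tan(np.radians(c["vertical_fov"])/2); return np.array([[f,0,c["cx"]],[0,f,c["cy"]],[0,0,1.]])
def ext(c,obs=None):
    """camera->world"""
    T=np.eye(4)
    if "rvec" in c:
        r=cv2.Rodrigues(np.array(c["rvec"],float))[0]; T[:3,:3]=r.T; T[:3,3]=-r.T@np.array(c["tvec"],float).ravel(); return T
    T[:3,:3]=R.from_euler('xyz',obs["tcp_rot"]).as_matrix(); T[:3,3]=obs["tool_pos"]
    return T@np.array(c["tool_from_camera"])
def rays(c,T,uv):
    n=cv2.undistortPoints(np.array(uv,float).reshape(-1,1,2),K(c),np.array(c["D"],float)).reshape(-1,2)
    d=np.c_[n,np.ones(len(n))]; return T[:3,3],d@T[:3,:3].T
def cloud(c,T,depth):
    v,u=np.mgrid[0:400,0:640]; o,d=rays(c,T,np.c_[u.ravel(),v.ravel()])
    P=(o+d*depth.reshape(-1,1)).reshape(400,640,3); P[depth==0]=np.nan; return P
def shot(n,fn):
    o=bot.get_obs(); c=bot.calibration(n); im,d=bot.capture(n); cv2.imwrite(f"pics/{fn}.png",im[...,::-1]); np.savez(f"pics/{fn}.npz",im=im,d=d)
    T=ext(c,o); return im,d,c,T,cloud(c,T,d)
E
python3 - <<'E'
from h import *
o=bot.get_obs(); print(o, bot.grip_point_offset)
for n in("scene","top"):
    im,d,c,T,P=shot(n,n+"0"); print(n,T.round(2),(d>0).mean())
    h=cv2.cvtColor(im,cv2.COLOR_RGB2HSV)
    m=((h[...,0]<8)|(h[...,0]>172))&(h[...,1]>150)&(h[...,2]>70)
    k,l,s,ce=cv2.connectedComponentsWithStats(m.astype(np.uint8))
    for i in range(1,k):
        if s[i,4]>15: print(s[i],ce[i],np.nanmedian(P[l==i],0))
a=cv2.imread("pics/scene0.png");b=cv2.imread("pics/top0.png")
E
```

```text
{'time': 0.0, 'joint_positions': array([-1.31002562e+00,  3.42722502e-01,  1.52503454e+00, -2.19913682e-05,
        1.27540259e+00, -1.46011185e-01]), 'dq': array([-0.00101064, -0.00018854, -0.00015993, -0.00080702, -0.00112143,
        0.00128585]), 'tau': array([ 2.63876434e-03, -4.31236768e+01, -2.44219673e+01,  7.20252050e-02,
        5.60091133e-02, -1.40013376e-04]), 'tool_pos': array([ 207.61924585, -481.74738275,  226.03896954]), 'tcp_rot': array([-3.14003930e+00, -2.07178151e-04,  4.06788152e-01]), 'contact_force': array([-0.59543146,  0.28938433,  1.50334869]), 'moment': array([-0.0322112 , -0.01154296, -0.04689377]), 'finger_force': 0.0, 'grip_width': 91.88678292886752} -18.8
scene [[-5.2000e-01 -4.2000e-01  7.4000e-01 -3.0539e+02]
 [-8.5000e-01  2.7000e-01 -4.4000e-01  3.1376e+02]
 [-1.0000e-02 -8.7000e-01 -5.0000e-01  6.8526e+02]
 [ 0.0000e+00  0.0000e+00  0.0000e+00  1.0000e+00]] 0.91251953125
[526 116  11   8  56] [531.19642857 119.57142857] [  690.31714203 -1404.69001049    99.56549399]
[378 136  10   4  35] [382.45714286 137.28571429] [ 646.26241729 -506.84734696  21
[... 375 characters left out ...]
 2.00000e-02 -1.53440e+02]
 [-1.00000e-02 -1.30000e-01 -9.90000e-01  1.12891e+03]
 [ 0.00000e+00  0.00000e+00  0.00000e+00  1.00000e+00]] 0.9758203125
[316  83  14  41 341] [321.39296188 102.79178886] [ 737.72780821 -110.1389849   115.20640147]
[357  88   6  41  81] [359.7037037 106.9382716] [ 729.50245472 -215.70973955  114.12498889]
[344  92  14   5  43] [352.58139535  94.        ] [ 764.11565971 -196.33684017  120.16889872]
[383 108  15  19 160] [390.60625 117.55   ] [ 727.94398714 -312.32151584   36.91912398]
[305 159  12  12  87] [310.81609195 164.26436782] [540.38362249 -94.84261473 229.64148329]
[220 165  18  17 143] [229.26573427 173.46153846] [536.5865106  133.95940008  97.45822631]
```

View pics/scene0.png

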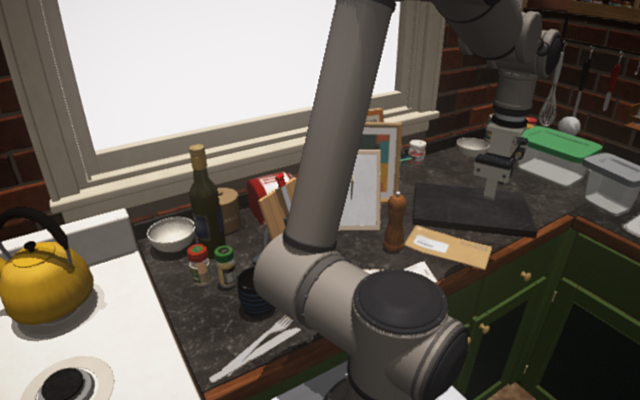

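View pics/top0.png

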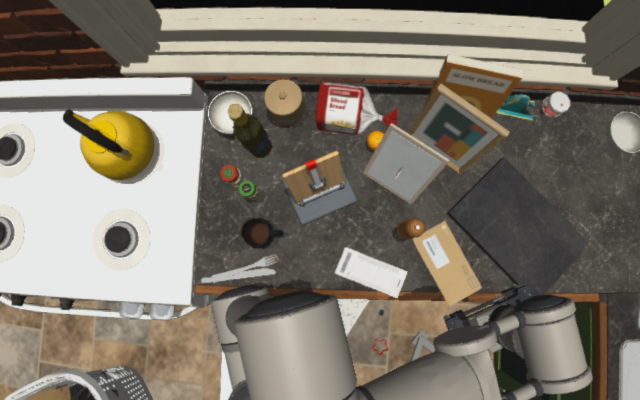

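The scene view shows the arm hiding most of the stand, with its leg tip at about (280,179). The top view shows the stand at about (318,188), the red tip at (311,164), the mug at (258,232), the spice jar at (246,188), the mill at (410,228) and a tall bottle at (250,130).

```bash
cat > m.py <<'E'
from h import *
def analyse(im,P,box):
    u0,u1,v0,v1=box; I=im[v0:v1,u0:u1]; Q=P[v0:v1,u0:u1]
    h=cv2.cvtColor(I,cv2.COLOR_RGB2HSV)
    wood=(h[...,0]>8)&(h[...,0]<25)&(h[...,1]>60)&(h[...,2]>120)&(Q[...,2]>40)&(Q[...,2]<215)
    q=Q[wood]; c=np.median(q,0); q=q[np.linalg.norm(q-c,axis=1)<130]
    for _ in range(4):
        c=q.mean(0); n=np.linalg.svd(q-c)[2][2]; n*=np.sign(n[2]); r=(q-c)@n; q=q[abs(r)<max(3,2*r.std())]
    yaw=np.arctan2(-n[1],-n[0]); lean=np.arctan2(n[2],np.hypot(n[0],n[1]))
    print("plane c",c.round(1),"n",n.round(3),"yaw",yaw.round(3),"lean",lean.round(3),"N",len(q),"std",r.std().round(2))
    ex=np.array([np.cos(yaw),np.sin(yaw),0]);ey=np.array([-ex[1],ex[0],0]); zb=np.array([np.sin(lean)*ex[0],np.sin(lean)*ex[1],np.cos(lean)])
    a=(q-c)@ey; b=q[:,2]; print("y' range",(np.percentile(a,[1,99])).round(1),"z range",np.percentile(b,[1,99,100]).round(1))
    mid=c+ey*np.percentile(a,[1,99]).mean()
    # back surface: midplane is 6 mm in front of it
    xb=np.cos(lean)*ex-np.sin(lean)*np.array([0,0,1])
    m=mid+6*xb; hinge=m-zb*((m[2]-32)/np.cos(lean)); top=hinge+170*zb; 
    print("hinge",hinge.round(1),"top",top.round(1),"tip pred",(hinge+205*zb-18*xb).round(1))
    return yaw,lean,hinge
if __name__=="__main__":
    z=np.load("pics/top0.npz"); c=bot.calibration("top"); P=cloud(c,ext(c),z["d"])
    analyse(z["im"],P,(270,365,140,225))
    for n,b in dict(bottle=(225,275,95,160),mug=(238,285,215,250),spice=(236,258,178,198),mill=(392,428,215,245),bread=(316,362,80,135),frame=(365,450,125,205)).items():
        q=P[b[2]:b[3],b[0]:b[1]].reshape(-1,3); q=q[q[:,2]>40]; print(n,np.percentile(q,[2,50,98],axis=0).round(0).tolist(),q[:,2].max())
E
python3 m.py
```

```text
plane c [ 534.4 -110.1  142.2] n [-0.857 -0.407  0.318] yaw 0.443 lean 0.323 N 806 std 1.06
y' range [-58.9  81. ] z range [ 53.5 196.7 198.1]
hinge [ 502.  -113.2   32. ] top [550.8 -90.  193.2] tip pred [545.4 -92.6 232.1]
bottle [[604.0, 25.0, 45.0], [629.0, 60.0, 194.0], [766.0, 127.0, 313.0]] 314.8900059680984
mug [[341.0, -11.0, 41.0], [383.0, 37.0, 79.0], [419.0, 96.0, 91.0]] 93.98177544661712
spice [[478.0, 64.0, 45.0], [499.0, 83.0, 98.0], [531.0, 123.0, 103.0]] 104.49919749689843
mill [[378.0, -381.0, 43.0], [400.0, -352.0, 149.0], [425.0, -336.0, 169.0]] 170.76000554279597
bread [[681.0, -219.0, 47.0], [731.0, -160.0, 114.0], [831.0, -98.0, 124.0]] 127.66398822368944
frame [[510.0, -459.0, 43.0], [585.0, -346.0, 125.0], [688.0, -254.0, 218.0]] 222.83858863175885
```

```bash
cat >> h.py <<'E'
def rel(p,yaw=None):
    """shift in tool axes (cm) and turn (deg) from the measured pose"""
    o=bot.get_obs(); r=R.from_euler('xyz',o["tcp_rot"]).as_matrix()
    t=0 if yaw is None else -np.degrees(yaw-np.arctan2(r[1,0],r[0,0]))
    return ((r.T@(np.array(p)-o["tool_pos"]))/10).round(2), round(t,1)
E
python3 - <<'E'
from h import *
print(np.array(bot.calibration("wrist")["tool_from_camera"]).round(2))
ex=np.array([np.cos(.443),np.sin(.443),0]); tip=np.array([545.4,-92.6,232])
for d,z in((-90,340),(27,310)):
    p=tip+d*ex; p[2]=z; print(p,rel(p,.443))
E
```

```text
[[  -0.     -0.96   -0.29   78.7 ]
 [   1.     -0.      0.     -0.38]
 [  -0.     -0.29    0.96 -157.63]
 [   0.      0.      0.      1.  ]]
[ 464.08772022 -131.17866193  340.        ] (array([ 37.43, -22.07, -11.35]), np.float64(-2.1))
[569.79368393 -81.02640142 310.        ] (array([ 49.12, -22.49,  -8.35]), np.float64(-2.1))
```

```bash
python3 -m crank '[[[0,2,-1,-5,-1],[0,5,-3,-11.3,-2],[0,9,-5.3,-11.3,-2.1],[0,13,-7.7,-11.3,-2.1],[0,17,-10,-11.3,-2.1],[0,21,-12.4,-11.3,-2.1],[0,25.5,-15,-11.3,-2.1],[0,30,-17.7,-11.3,-2.1],[0,34,-20,-11.3,-2.1],[0,37.4,-22,-11.3,-2.1]]]'
python3 - <<'E'
from h import *
from m import analyse
o=bot.get_obs(); print(o["tool_pos"],o["tcp_rot"],o["time"],o["grip_width"])
im,d,c,T,P=shot("wrist","w1")
analyse(im,P,(0,640,0,400))
h=cv2.cvtColor(im,cv2.COLOR_RGB2HSV)
m=((h[...,0]<8)|(h[...,0]>172))&(h[...,1]>150)&(h[...,2]>70)
k,l,s,ce=cv2.connectedComponentsWithStats(m.astype(np.uint8))
for i in range(1,k):
    if s[i,4]>60: q=P[l==i]; print(s[i],ce[i],np.nanmedian(q,0),np.nanpercentile(q,[2,98],axis=0).round(1))
ex=np.array([np.cos(.443),np.sin(.443),0]); tip=np.array([545.4,-92.6,232]); p=tip+27*ex
for z in(285,207): p[2]=z; print(p,rel(p,.443))
E
```

```text
time: 1.1
tool_pos: [465.1, -129.8, 339.5]
tcp_rot: [-3.141, 0.0, 0.444]
contact_force: [0.9, -0.9, -0.2]
grip_width: 16.4
finger_force: 0.0
[ 465.07553249 -129.78301054  339.52652953] [-3.14127881e+00  6.11633144e-05  4.44295924e-01] 1.1 16.415677750608957
plane c [537.3 -97.5 162.7] n [-0.852 -0.402  0.335] yaw 0.441 lean 0.342 N 3762 std 1.68
y' range [-66.4  72. ] z range [ 78.6 194.7 196.5]
hinge [ 499.8 -112.1   32. ] top [551.4 -87.8 192.1] tip pred [546.7 -90.  231.2]
[102   0  50  26 705] [130.46382979  12.48368794] [530.42082629 124.31432468  96.06891843] [[518.7 116.4  80.4]
 [550.7 155.8  98.3]]
[458   0  32  30 209] [475.05263158  13.01435407] [ 691.07408541 -211.0944354   107.95548862] [[ 677.2 -215.7   83.9]
 [ 701.  -207.6  115.8]]
[ 508   16   56   54 1579] [529.28309056  39.24509183] [ 722.87765231 -314.16018839   33.16792508] [[ 695.7 -327.7    6.1]
 [ 753.4 -291.3   49.4]]
[298  75  34  24 617] [314.88006483  85.72285251] [545.11045513 -89.77615242 230.77102343] [[ 536.2 -102.4   14.6]
 [ 559.3  -75.8  233.1]]
[569.79368393 -81.02640142 285.        ] (array([11.1 ,  0.45,  5.46]), np.float64(0.3))
[569.79368393 -81.02640142 207.        ] (array([11.08,  0.47, 13.26]), np.float64(0.3))
```

View pics/w1.png

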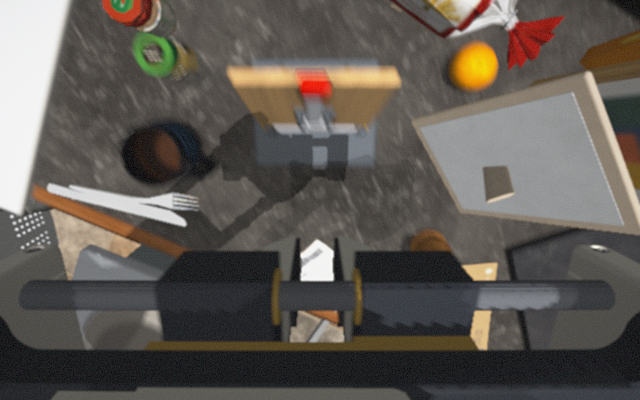

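The wrist view shows the tip at (315,86) and the board's top edge along row 75. Both views agree on the tip within 3 mm, at about (545,-91,231). Next I go over the tip and down on the board's side.

```bash
python3 -m crank '[[[0,4,0.2,3,0],[0,8,0.4,5,0],[0,11.1,0.4,5,0],[0,11.1,0.4,5,0],[0,11.1,0.4,7,0],[0,11.1,0.4,9,0],[0,11.1,0.4,11,0],[0,11.1,0.4,12.6,0],[0,11.1,0.4,13.1,0],[0,11.1,0.4,13.1,0]]]'
python3 - <<'E'
from h import *
im,d,c,T,P=shot("wrist","w2"); im2,*_=shot("top","t2")
cv2.imwrite("pics/c2.png",np.hstack([im,cv2.resize(im2[80:280,200:440],(480,400),interpolation=cv2.INTER_CUBIC)])[::,:, ::-1][:, 240:1040])
E
```

```text
time: 2.15
tool_pos: [565.5, -88.4, 208.4]
tcp_rot: [-3.141, 0.001, 0.443]
contact_force: [-0.3, -0.8, 0.4]
grip_width: 0.4
finger_force: 0.0
```

View pics/c2.png

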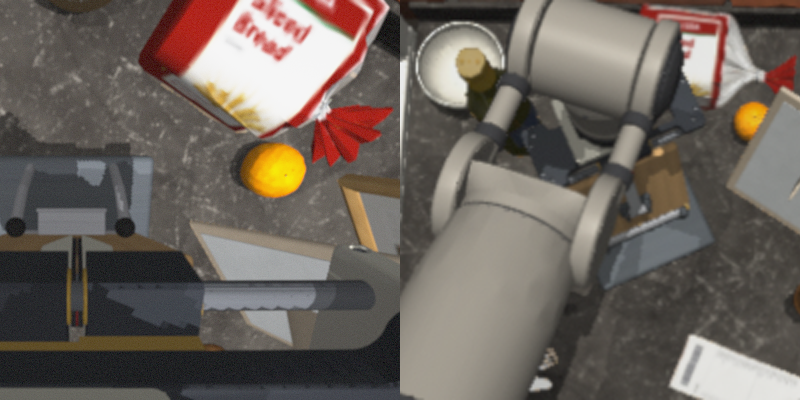

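The left half (wrist) shows the closed fingers at (77,290) over the board's top edge, with a sliver of red just behind them, so they are on the board's side of the tip. The right half (top) shows the wrist hiding the tip, with the board still resting. Pull.

```bash
python3 -m crank '[[[0,0,-0.2,0,0],[0,-0.6,-0.4,0,0],[0,-1.3,-0.4,0,0],[0,-2,-0.4,0,0],[0,-2.7,-0.4,0,0],[0,-3.4,-0.4,0,0],[0,-4.1,-0.4,0,0],[0,-4.8,-0.4,0,0],[0,-5.5,-0.4,0,0],[0,-6,-0.4,0,0]]]'; python3 -m crank '[[[0,-0.5,0,0,0],[0,-1,0,0,0],[0,-1.5,0,0,0],[0,-1.5,0,0,0],[0,-1.5,0,0,0],[0,-1.5,0,0,0],[0,-1.5,0,0,0],[0,-1.5,0,0,0],[0,-1.5,0,0,0],[0,-1.5,0,0,0]]]'
python3 - <<'E'
from h import *
im,d,c,T,P=shot("wrist","w3"); im2,*_=shot("top","t3");im3,*_=shot("scene","s3")
cv2.imwrite("pics/c3.png",np.hstack([cv2.resize(im3[120:270,200:350],(400,400)),cv2.resize(im2[100:260,240:400],(400,400),interpolation=cv2.INTER_CUBIC)])[::,:, ::-1])
E
```

```text
time: 3.25
tool_pos: [509.6, -110.6, 208.7]
tcp_rot: [3.142, 0.0, 0.443]
contact_force: [0.2, 0.3, -0.3]
grip_width: 0.3
finger_force: 0.0
time: 4.25
tool_pos: [496.7, -116.7, 208.7]
tcp_rot: [3.142, 0.0, 0.444]
contact_force: [-0.1, -0.3, -0.2]
grip_width: 0.4
finger_force: 0.0
```

View pics/c3.png

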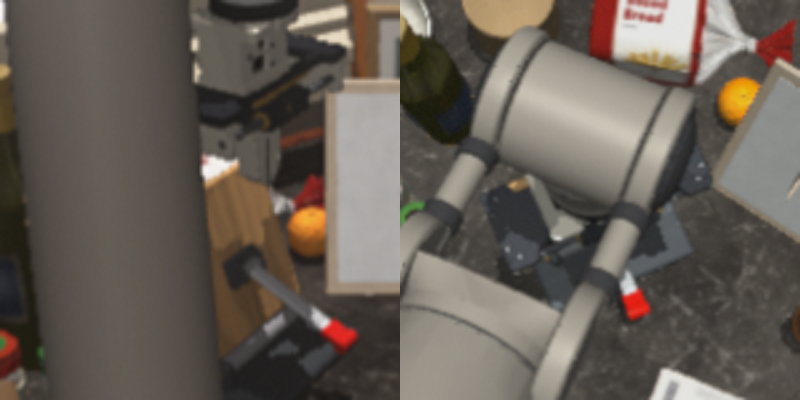

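Left (scene): the leg is down, with its red tip at (340,335). Right (top): the tip is at (632,303), on the robot side. The leg is at its stop, so next I turn the tool to grip across the board.

```bash
python3 - <<'E'
from h import *
im,d,c,T,P=shot("top","t4"); h=cv2.cvtColor(im,cv2.COLOR_RGB2HSV)
m=(((h[...,0]<8)|(h[...,0]>172))&(h[...,1]>150)&(h[...,2]>70)); m[:,:310]=0;m[:180]=0;m[240:]=0;m[:,370:]=0
q=np.nanmedian(P[m],0); ex=np.array([np.cos(.443),np.sin(.443)]); dl=q[:2]-[502.5,-112.2]
print("legtip",q,"x'",dl@ex,"y'",dl@[-ex[1],ex[0]],"expect x' -107 z 64+7")
print(bot.get_obs()["joint_positions"].round(2))
for y in(.443+np.pi/2,.443-np.pi/2): print(rel([547.5,-90.7,280],y))
E
```

```text
legtip [ 417.87695539 -153.33478497   74.32513598] x' -94.08686269489182 y' -0.8902146101613084 expect x' -107 z 64+7
[-0.38  0.33  1.59 -0.    1.22  0.75]
(array([ 5.7 , -0.17, -7.13]), np.float64(-90.0))
(array([ 5.7 , -0.17, -7.13]), np.float64(90.0))
```

```bash
python3 -m crank '[[[0.2,0,0,-3.5,0],[0.45,0,0,-7,-5],[0.45,0,0,-7,-13],[0.45,1,0,-7,-21],[0.45,2,0,-7,-29],[0.45,3,0,-7,-37],[0.45,4,0,-7,-45],[0.45,5,0,-7,-53],[0.45,5.7,-0.2,-7,-61],[0.45,5.7,-0.2,-7,-69]]]'; python3 -m crank '[[[0.45,0,0,0,-7],[0.45,0,0,0,-14],[0.45,0,0,0,-21],[0.45,0,0,0,-21],[0.45,0,0,0,-21],[0.45,0,0,0,-21],[0.45,0,0,0,-21],[0.45,0,0,0,-21],[0.45,0,0,0,-21],[0.45,0,0,0,-21]]]'
python3 - <<'E'
from h import *
print(bot.get_obs()["joint_positions"].round(2))
print(rel([547.5,-90.7,166],.443+np.pi/2))
im,d,c,T,P=shot("wrist","w5")
E
```

```text
time: 5.45
tool_pos: [547.9, -89.9, 278.5]
tcp_rot: [-3.142, -0.0, 1.654]
contact_force: [0.0, -0.1, 0.4]
grip_width: 41.4
finger_force: 0.0
time: 6.45
tool_pos: [547.3, -90.4, 278.7]
tcp_rot: [-3.142, 0.0, 2.014]
contact_force: [-0.4, -0.5, 0.1]
grip_width: 41.3
finger_force: 0.0
[-0.3   0.36  1.35 -0.    1.43 -0.75]
(array([-0.03,  0.  , 11.27]), np.float64(0.0))
```

View pics/w5.png

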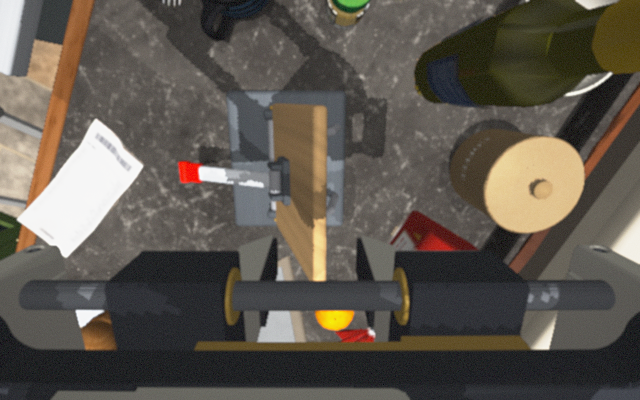

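The wrist view shows the leg fully out, with its tip at (188,172). The board's top edge at column ~318 is centred between the fingers (275 and 360). Descend.

```bash
python3 -m crank '[[[0.45,0,0,2,0],[0.45,0,0,4,0],[0.45,0,0,6,0],[0.45,0,0,8,0],[0.45,0,0,9.5,0],[0.45,0,0,10.5,0],[0.45,0,0,11.2,0],[0.4,0,0,11.2,0],[0.35,0,0,11.2,0],[0.3,0,0,11.2,0]]]'
python3 - <<'E'
from h import *
print(bot.get_obs()["contact_force"], rel([502.5,-112.2,175],.443+np.pi/2))
E
```

```text
time: 7.5
tool_pos: [547.8, -90.6, 167.5]
tcp_rot: [3.14, 0.001, 2.014]
contact_force: [-0.3, 0.3, -0.2]
grip_width: 29.1
finger_force: 0.0
[-0.26537356  0.25581973 -0.15618662] (array([-0.01, -5.02, -0.75]), np.float64(0.0))
```

```bash
python3 -m crank '[[[0.28,0,-0.2,0,0],[0.28,0,-0.5,-0.1,0],[0.28,0,-0.8,-0.2,0],[0.28,0,-1.1,-0.3,0],[0.28,0,-1.4,-0.4,0],[0.28,0,-1.7,-0.5,0],[0.27,0,-2,-0.5,0],[0.26,0,-2.3,-0.6,0],[0.26,0,-2.6,-0.6,0],[0.25,0,-2.8,-0.6,0]]]'
python3 -m crank '[[[0.25,0,-0.2,0,0],[0.25,0,-0.4,0,0],[0.24,0,-0.7,-0.1,0],[0.24,0,-0.9,-0.1,0],[0.23,0,-1.2,-0.1,0],[0.23,0,-1.4,-0.2,0],[0.22,0,-1.6,-0.2,0],[0.22,0,-1.8,-0.2,0],[0.22,0,-1.9,-0.2,0],[0.22,0,-1.9,-0.2,0]]]'
python3 - <<'E'
from h import *
print(bot.get_obs()["contact_force"], rel([502.5,-112.2,175],.443+np.pi/2))
im,d,c,T,P=shot("wrist","w6"); im2,*_=shot("scene","s6")
cv2.imwrite("pics/c6.png",np.hstack([im[:,150:550],cv2.resize(im2[120:270,200:350],(400,400))])[...,::-1])
E
```

```text
time: 8.5
tool_pos: [521.7, -102.6, 172.7]
tcp_rot: [-3.141, -0.0, 2.014]
contact_force: [0.8, 0.1, 0.7]
grip_width: 23.1
finger_force: 0.1
time: 9.5
tool_pos: [504.7, -110.6, 174.7]
tcp_rot: [-3.142, 0.0, 2.014]
contact_force: [-0.4, -0.2, -0.7]
grip_width: 20.1
finger_force: 0.2
[-0.4079697  -0.20854999 -0.69554621] (array([-0.05, -0.27, -0.03]), np.float64(0.0))
```

View pics/c6.png

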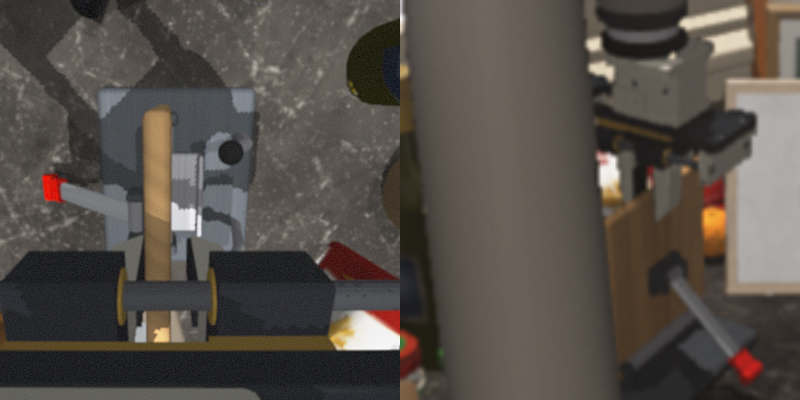

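Left (wrist): the board is nearly edge-on at columns 145-172 between the fingers. Right (scene): the leg is down and the board is almost upright. I'll measure the lean before closing.

```bash
python3 - <<'E'
from h import *
im,d,c,T,P=shot("wrist","w7")
h=cv2.cvtColor(im,cv2.COLOR_RGB2HSV)
w=(h[...,0]>8)&(h[...,0]<25)&(h[...,1]>60)&(h[...,2]>80); w[:, :280]=0; w[:,335:]=0; w[:90]=0; w[250:]=0
q=P[w]; ex=np.array([np.cos(.443),np.sin(.443)]); x=(q[:,:2]-[502.5,-112.2])@ex
for a,b in((185,210),(150,185),(110,150),(60,110)):
    s=(q[:,2]>a)&(q[:,2]<b); print(a,b,s.sum(),np.percentile(x[s],[3,50,97]).round(1) if s.any() else '',np.median(q[s,2]) if s.any() else '')
E
```

```text
185 210 3858 [-6.1 -0.6  4.7] 201.11490440341038
150 185 35 [-4.2  1.   5. ] 170.75156773731513
110 150 16 [-2.6  1.9  4.5] 126.01556455587226
60 110 12 [-2.6  1.1  4.8] 81.84877679898572
```

```bash
python3 -m crank '[[[0.18,0,-0.1,0,0],[0.15,0,-0.2,0,0],[0.1,0,-0.2,0,0],[0.05,0,-0.2,0,0],[0,0,-0.2,0,0],[0,0,-0.2,0,0],[0,0,-0.2,0,0],[0,0,-0.2,0,0],[0,0,-0.2,0,0],[0,0,-0.2,0,0]]]'
python3 - <<'E'
from h import *
ex=np.array([np.cos(.443),np.sin(.443)])
for n in("wrist","top"):
    im,d,c,T,P=shot(n,n+"8")
    X=(P[...,:2]-[502.5,-112.2]); x=X@ex; y=X@[-ex[1],ex[0]]; z=P[...,2]
    # foot extent in x' at strips near its left end (clear of board/leg)
    for y0 in (60,70,80,-70,-80):
        s=(abs(y-y0)<4)&(z>9)&(z<20)&(abs(x)<110); print(n,y0,s.sum(),np.percentile(x[s],[1,99]).round(1) if s.sum()>20 else '')
    h=cv2.cvtColor(im,cv2.COLOR_RGB2HSV)
    s=(z>190)&(z<206)&(abs(x)<25)&(abs(y)<73)&(abs(y)>25)&(h[...,1]>60)
    if s.sum()>20: print("top edge",s.sum(),np.percentile(x[s],[3,50,97]).round(1),np.median(z[s]))
o=bot.get_obs(); print(o)
E
```

```text
time: 10.65
tool_pos: [503.0, -111.5, 174.7]
tcp_rot: [-3.141, 0.0, 2.014]
contact_force: [-2.1, -2.0, 2.5]
grip_width: 12.0
finger_force: 30.0
wrist 60 1113 [-60.8  84.3]
wrist 70 1251 [-60.6  84.3]
wrist 80 1423 [-60.4  84.2]
wrist -70 243 [-62.7  72.3]
wrist -80 0 
top edge 3515 [-4.2  1.3  6.6] 201.12812979097671
top 60 66 [-36.8  82.7]
top 70 76 [-41.7  83.3]
top 80 83 [-32.1  82.2]
top -70 55 [-61.2  -3.5]
top -80 67 [-63.    5.6]
top edge 74 [-5.2 -0.   6.4] 201.45636158405188
{'time': 10.75, 'joint_positions': array([-3.66830602e-01,  3.73050164e-01,  1.63072446e+00, -2.74953314e-04,
        1.13790915e+00, -8.10264782e-01]), 'dq': array([ 0.00050603,  0.00170206,  0.00045275, -0.0005618 , -0.00091568,
        0.00118139]), 'tau': array([  1.15551632, -42.28222132, -23.36614788,   0.98480321,
        -0.85571408,  -0.05070765]), 'tool_pos': array([ 502.99376495, -111.50076572,  174.72250661]), 'tcp_rot': array([-3.14134902e+00,  1.06014150e-04,  2.01434587e+00]), 'contact_force': array([-2.51620087, -1.40074545,  2.01601178]), 'moment': array([-0.40821266,  0.78272487, -0.07323559]), 'finger_force': 30.010209381580353, 'grip_width': 11.389456759974362}
```

```bash
python3 - <<'E'
from h import *
im=cv2.imread("pics/wrist8.png"); cv2.imwrite("pics/c8.png",im[60:340,60:500])
E
```

```text
(no output)
```

View pics/c8.png

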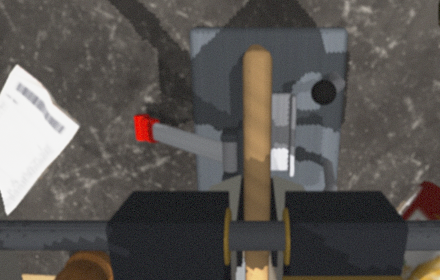

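The crop shows the board vertical and edge-on between the closed pads at column ~257, with the leg down at (146,128). The foot reads as centred about 11 mm off my hinge point, so I'll check the lean directly from the board's faces, the rests and the leg.

```bash
python3 - <<'E'
from h import *
ex=np.array([np.cos(.443),np.sin(.443)])
def fr(P): X=P[...,:2]-[502.5,-112.2]; return X@ex,X@[-ex[1],ex[0]],P[...,2]
for n in("wrist8","top0","w1"):
    z=np.load(f"pics/{n}.npz")
    if n=="w1": continue
    c=bot.calibration(n[:-1]); P=cloud(c,ext(c,bot.get_obs()),z["d"]); x,y,Z=fr(P)
    s=(Z>108)&(Z<128)&(x>25)&(x<95)&(abs(abs(y)-45)<12)
    if s.sum()>5: print(n,"rests",s.sum(),np.percentile(x[s],[2,50,98]).round(1),np.percentile(y[s],[2,98]).round(1),np.percentile(Z[s],98))
    for y0 in(78,84,-78,-84):
        s=(abs(y-y0)<3)&(Z>9)&(Z<20)&(abs(x)<110); print(n,y0,np.percentile(x[s],[1,99]).round(1) if s.sum()>9 else '')
im,d,c,T,P=shot("scene","s9"); x,y,Z=fr(P)
h=cv2.cvtColor(im,cv2.COLOR_RGB2HSV)
s=(h[...,0]>5)&(h[...,0]<28)&(h[...,1]>60)&(abs(y)<73)&(abs(x)<30)&(Z>45)&(Z<198)
A=np.c_[Z[s],y[s],np.ones(s.sum())]; b=x[s]
for _ in range(5):
    k=np.linalg.lstsq(A,b,rcond=None)[0]; r=b-A@k; g=abs(r)<max(2.5,2*r.std()); A,b=A[g],b[g]
print("scene back face N",len(b),"std",r.std(),"lean",np.arctan(k[0]),"yaw err",k[1],"x at z=32",k@[32,0,1],"x at 200",k@[200,0,1])
# red tip
for n in("scene","top"):
    z=np.load("pics/s9.npz" if n=="scene" else "pics/top8.npz"); c=bot.calibration(n); x,y,Z=fr(cloud(c,ext(c),z["d"])); h=cv2.cvtColor(z["im"],cv2.COLOR_RGB2HSV)
    s=((h[...,0]<8)|(h[...,0]>172))&(h[...,1]>150)&(x<-60)&(x>-140)&(abs(y)<30); print(n,"red",s.sum(),np.median(x[s]),np.median(Z[s]))
E
```

```text
wrist8 rests 521 [37.6 44.3 52.3] [38.7 53.4] 122.51652713452364
wrist8 78 [-59.9  84.6]
wrist8 84 [-60.5  84. ]
wrist8 -78 
wrist8 -84 
top0 78 [-61.7  70.5]
top0 84 [-61.8  81.3]
top0 -78 [-62.2  16.5]
top0 -84 [-62.4  38.1]
scene back face N 1386 std 0.9585303154104019 lean 0.008006751929718494 yaw err 0.0014765577965529797 x at z=32 -6.366868561289089 x at 200 -5.021705491701221
scene red 94 -102.99460196903257 42.60746257163407
top red 71 -102.89093950133675 43.66504889720045
```

Rests start at +37.6 mm (expected 37), which confirms the hinge point. The fitted back face gives a lean of 0.008 rad, and the leg is at its stop. The board is upright and gripped with 30 N.

```bash
python3 -c "
from plant import bot
print(bot.close_job())"
```

```text
the job is handed in; nothing more can be done
None
```

I handed the job in at about 11 s: the kickstand leg is down at its stop, the board is upright (measured lean about 0.01 rad) and still gripped by its top edge with 30 N, and I kept the arm clear of the mug, spice jar and pepper mill.

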